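# Switch off the digestion block over its splash shield

## Robot

A 6-joint arm with a two-finger parallel gripper is mounted at the origin on a cart in front of the work surface, level with it; the furniture and walls round the work are solid. World frame = base frame: x ahead of the robot, y to its left, z up, the work surface at z = 0. Lengths are in mm, angles in rad, forces in N, time in s.
With the tool pointing down it reaches from about 250 to 725 mm from the base axis. Payload 4 kg.
Tool frame: the origin (TCP) lies midway between the tips of the shut fingers; the grasp point (between the pads) lies 19 mm behind it (manip.grip_depth is the distance from the TCP to the grasp point, in mm); z points along the fingers, y is the line along which they close (so a half turn about z gives the same grasp; the last joint's range is limited). The gripper opens to 85 mm and grips with 20 to 120 N. Pads are 22 mm wide; open, the fingers measure 114 mm over their backs; the gripper's body (76 mm by 85 mm) begins 54 mm behind the grasp point. The pads swing forward as they close: fully open they stand 13 mm farther back than shut.
Start: joints at [1.253, 0.241, 0.005, 1.335, 0, 1.571], TCP at [156.237, 474.963, 231.306] pointing down, gripper open.
Joint ranges: [-2.72, 2.72], [-1.05, 1.87], [-1.09, 1.28], [-1.99, 2.15], [-1.42, 1.44], [-3.14, 3.14]. Speed limits (rad/s): [2.79, 2.79, 3.14, 3.14, 3.14, 3.14].

## Interface

Orientations are given as a rotation vector (axis times angle).
In Python, from cell import status, cams, manip, search_frame, masks_of, mark_of gives the robot as it stands.
- The arm moves only by the tool jog_arm, never from a script. Its argument "deltas" is a list of rows, each a list of 7 numbers: the shift along the world's x, y, z in m, then the turn, a rotation vector about the world's x, y, z in rad, then the opening, from 0 (shut) to 1 (fully open). A call has exactly 10 rows; each row is the pose to reach, as a shift and turn from the pose commanded when the call began; what a row does not reach only later rows make up. A row lasts 1/12 s, in which the tool goes at most 41.7 mm and 7.16 degrees, less where a joint would pass 70% of its speed; a pose out of reach is approached as far as the arm can. A call with a gripper value outside its range is refused whole. The fingers move at their own pace and stop on an object; the grip force is fixed at half the most. Time passes only in rows, so rows that repeat a pose let the fingers close, or fill a call up. It gives the time, the measured TCP pose, the force, the opening and the grip force at its end, in the units of the state.
- status.sense(): the state, without advancing time (a new reading comes with each control period).
- cams.grab_frame(name): name is "scene" or "top" or "wrist"; returns the picture (480x640x3 uint8, red, green, blue); there is no depth.
- cams.camera_info(name): a dict with "fov_y" (degrees; the focal length in pixels is half the picture's height over the tangent of half this angle, whatever the lens; pixels are square), "cx", "cy" (the principal point, pixels), "pose" (4x4, takes a point from camera to world coordinates); the wrist camera has in their place "hand_eye" (4x4, takes a point from camera to tool coordinates, whose origin is the TCP and whose axes are the flange's). Camera axes: x right, y down, z forward; pixel columns grow to the right and rows downward; lengths in mm; the calibration is good to about 2 mm. A picture is of the moment at which its call begins: read the wrist's pose just before it. camera_info takes no time and is no camera call.
- manip.close_job(): hands the job in; it is judged then, once.
Trained networks look in the newest picture that a camera, given by its name, has taken for a name from the list of things; names that differ only in an ending like _2 or _b are one class to them, and where a whole thing is asked for, a point or a joint stands for the part that bears it (a point fixed in the world has none). Each returns a list of dicts, best first, with "score" (0 to 1); they miss things now and then, are a little off and sometimes report something else, mostly with a low value. They report only what shows in the picture. A call takes as long as a camera call.
- search_frame(thing, camera): "centre" ([row, column] in pixels, amid what is visible of it).
- masks_of(thing, camera): "pixels" (480x640 bool, what is visible of it) and "centre" ([row, column] in pixels, amid what is visible of it).
- mark_of(thing, camera): "centre" ([row, column] in pixels: a listed point, or the origin of a listed thing).
The state is a dict: "clock": time; "joint_pos": joint angles; "joint_velocities": joint speeds; "effort": joint torques, N m; "position": TCP position; "ee_rot": TCP orientation; "contact_force": force on the tool from outside, world axes, zero at the start; "moment": the same for the moment, N m; "gripper_width": opening from 0.0 (shut) to 1.0 (fully open); "grip_force": force on a finger pad.
Only numpy, scipy, OpenCV 4.12 (cv2) and the standard library are available. Lean on these libraries where they do the work, as an engineer would, in place of code of your own. Each camera call takes 0.05 s, during which the arm holds its last target. There are 200 camera calls.

## Task

The acid digestion is finished: switch the heating block off. Hands stay out from behind its splash shield, so draw the bent rod straight up out of its holster, reach over the shield and in under the shelf with it, and press the paddle switch fully down with the rod. Then stand the rod back in its holster, fully down, and let go; do not knock the shield or the shelf, and leave the bottles standing where they are.

Things in the scene. Friction and masses are not known exactly. Their poses are not given: they have to be found in the camera images.
- block: White heating block (fixed), 190 deep x 200 wide x 128 mm high, capped 50 ml tubes standing in its top up to 180 mm above the bench. Origin: on the bench below the middle of its front face; its x axis points level into the block (away from the robot, turned up to 0.12 rad), y to the left, z up. Shield, paddle and shelf are fixed to this frame. Two small knobs stand 14 mm out of the front, 50 and 75 mm to the right of its middle.
- paddle_pivot (a point): Hinge of the white paddle switch: 64 mm above the bench, 6 mm in front of the block's front face, at its middle. The hinge line runs along the block's y.
- paddle_end (a point): Outer end of the paddle, 58 mm from the hinge line. The paddle is a flat lever 36 mm wide, 8 mm thick (11 mm at its rounded end), sticking out of the front face towards the robot. On: its end is 25 degrees up (88 mm above the bench); off: 25 degrees down (40 mm above the bench). Position moves with the paddle.
- paddle (a joint): Paddle angle in rad: 0 = up, on (as it starts); 0.873 = fully down, off. A snap switch: it resists with at most 2 N when pressed 40 mm from the hinge, and past the middle (0.44) it jumps down by itself and stays.
- shield: Clear splash shield with aluminium rim (fixed), standing across the front of the block: 270 mm wide, 10 mm thick at the rim, 150 mm high, its plane 135 mm in front of the block's face. Steel feet at both ends, 75 mm long. Origin and axes as block.
- shield_top (a point): Middle of the shield's upper edge, 150 mm above the bench, 135 mm in front of the block's face.
- shelf: White bench shelf on four posts (fixed), bridging the block: underside 360 mm above the bench, 300 mm wide, from 70 mm in front of the block's face backwards, so it roofs the paddle; a rail along its front edge reaches 413 mm above the bench, and bottles and a carton stand on it. Origin and axes as block.
- shelf_edge (a point): Middle of the lower front edge of the shelf, 360 mm above the bench, 70 mm in front of the block's face.
- holster: Aluminium holster (fixed) on a 135 x 100 mm foot plate, with one upright slot open at the top, 66 (its x) x 14 mm (its y). Slot floor 8 mm, slot edge 135 mm above the bench; above it a flared mouth up to 146 mm guides the rod in, 5 mm each side. A sloping rest inside lies 2 mm under the rod's leg, so it fits one way round. Origin: on the bench below the slot's middle; x along the slot, away from the robot at yaw 0.
- rod_grip (a point): Centre of the rod's grey handle, a bar 24 (x) x 16 (y) x 95 mm (z), to be gripped across its 16 mm. The rod (about 120 g, loose) stands in the holster, leaning up to 5 degrees in its slack, with this point about 240 mm above the bench. Rod axes: z along handle and shank, upwards; x and y as the holster's when standing there. The 10 mm steel shank runs straight down from the handle to the bend; the rod reaches from 47 mm above this point to 232 mm below it.
- rod_bend (a point): The bend, on the shank's centre line, 158 mm below rod_grip along the rod's z. From here an 85 mm leg of the same 10 mm bar goes down and towards the rod's -x, 35 degrees off the shank's line. With the handle leaned back towards the robot by 35 degrees in the rod's x-z plane (rod's x away from the robot), the leg hangs plumb.
- rod_tip (a point): Lowest point of the rod below the leg's round end: 49 mm to -x of the shank's line and 232 mm below rod_grip, along the rod's axes (the leg's end centre is 5 mm higher). Standing in the holster it rests on the slot floor, 8 mm above the bench, 24 mm to -x of the slot's middle.
- bottle_mid (a point): Centre of a loose screw-cap glass bottle with blue cap, 70 mm across, 141 mm high, a bystander standing near the holster, in front of the others; this point is 70 mm above its foot.
- rod: The bent rod as a whole; origin under its lowest point half-way between shank and tip (24 mm to -x of the shank's line, level with rod_tip).

How it is judged:
By the outcome, as a careful person would: the job done as asked, in the order asked, and still so for the second after the job is handed in, with the robot touching nothing.
It also fails if it takes over 58 s, if anything falls off the work surface, if the arm or the gripper's body presses on something with over 40 N, if the wrist force passes 120 N, or if a joint passes its speed limit or range.

## Working session

There is one attempt and no reset: what is moved stays moved. The work goes in short steps, Python scripts to look and compute and a tool call to move; the robot and the scene stay as the last step left them, time stands still between calls to the robot, and variables do not carry over. Pictures are saved under pics/ and viewed, at most 10 in all, crops included, and the job is handed in when it is done.

Besides the shell and the picture viewer there is one more tool, called after "Request:" by a JSON object that holds its "fn" and its "kwargs", one argument or row to a line. jog_arm: Moves the arm, as the interface text tells. Its arguments: {"type":"object","properties":{"deltas":{"type":"array","items":{"type":"array","items":{"type":"number"}}}},"required":["deltas"]}

```bash
mkdir -p pics; ls
cat > h.py <<'E'
import numpy as np, cv2
from cell import status, cams, manip, search_frame, masks_of, mark_of
from scipy.spatial.transform import Rotation as R
def cam(name):
    i=cams.camera_info(name); f=240/np.tan(np.radians(i['fov_y'])/2)
    if 'pose' in i: T=np.array(i['pose'])
    else:
        s=status.sense(); W=np.eye(4); W[:3,:3]=R.from_rotvec(s['ee_rot']).as_matrix(); W[:3,3]=s['position']
        T=W@np.array(i['hand_eye'])
    return f,i['cx'],i['cy'],T
def ray(name,rc):
    f,cx,cy,T=cam(name); d=T[:3,:3]@np.array([(rc[1]-cx)/f,(rc[0]-cy)/f,1]); return T[:3,3],d/np.linalg.norm(d)
def onz(name,rc,z):
    o,d=ray(name,rc); return o+d*(z-o[2])/d[2]
def tri(rs):
    A=np.zeros((3,3));b=np.zeros(3)
    for o,d in rs: P=np.eye(3)-np.outer(d,d);A+=P;b+=P@o
    x=np.linalg.solve(A,b); return x,[np.linalg.norm((np.eye(3)-np.outer(d,d))@(x-o)) for o,d in rs]
def proj(name,p):
    f,cx,cy,T=cam(name); q=np.linalg.inv(T)@np.r_[p,1]; return np.array([cy+f*q[1]/q[2],cx+f*q[0]/q[2]])
E
python3 - <<'E'
from h import *
np.set_printoptions(precision=1,suppress=True)
for c in ["scene","top"]:
    cv2.imwrite(f"pics/{c}0.png",cams.grab_frame(c)[:,:,::-1]); print(c,cam(c))
r={}
for n in ["block","holster","rod_grip","rod_bend","rod_tip","shield_top","shelf_edge","bottle_mid","paddle_end","paddle_pivot"]:
    for c in ["scene","top"]:
        m=mark_of(n,c)
        print(n,c,[(np.array(x['centre']).round(1),round(x['score'],2)) for x in m[:2]])
        if m: r.setdefault(n,[]).append(ray(c,m[0]['centre']))
    if len(r.get(n,[]))==2: print('  ->',*tri(r[n]))
print(status.sense())
E
```

```text
pics
scene (np.float64(511.08218957761125), 312.14563230504234, 244.7236998235779, array([[   0.8,   -0.4,    0.5,   21.9],
       [  -0.6,   -0.5,    0.7, -663.1],
       [  -0. ,   -0.8,   -0.6,  864.6],
       [   0. ,    0. ,    0. ,    1. ]]))
top (np.float64(548.6368314836828), 319.32669549058744, 236.39550057435426, array([[   0. ,   -1. ,    0.2,  282.1],
       [  -1. ,   -0. ,   -0. ,   69.2],
       [   0. ,   -0.2,   -1. , 1260.5],
       [   0. ,    0. ,    0. ,    1. ]]))
block scene [(array([361.3, 412.3]), 0.62)]
block top [(array([228.7, 425.1]), 0.91)]
  -> [ 619.8 -186.2    2.9] [np.float64(0.34727775077735007), np.float64(0.34727775077732104)]
holster scene [(array([320.2, 262.8]), 0.85)]
holster top [(array([306.4, 300.3]), 0.76)]
  -> [428.5 108.5   9.7] [np.float64(3.7125068984664176), np.float64(3.712506898466598)]
rod_grip scene [(array([237.6, 271.3]), 0.93), (array([320.4, 265.6]), 0.34)]
rod_grip top [(array([274.2, 293.9]), 0.76), (array([240.8, 428.6]), 0.48)]
  -> [467.4 113.6 227.8] [np.float64(0.3834166954649845), np.float64(0.3834166954649002)]
rod_b
[... 854 characters left out ...]
041367713257), np.float64(1.6054041367714587)]
paddle_pivot scene [(array([342.7, 416.2]), 0.83), (array([341.5, 393.7]), 0.26)]
paddle_pivot top [(array([221.6, 428.7]), 0.86), (array([240.1, 428.6]), 0.55)]
  -> [ 623.3 -184.8   57. ] [np.float64(1.686248323311267), np.float64(1.6862483233112213)]
{'clock': 1.1, 'joint_pos': array([1.3, 0.2, 0. , 1.3, 0. , 1.6]), 'joint_velocities': array([-0., -0., -0., -0.,  0., -0.]), 'effort': array([  0. , -37.2,  25.3,   0. ,   0. ,  -0. ]), 'position': array([156.3, 475. , 231.3]), 'ee_rot': array([-0.5, -3.1, -0. ]), 'contact_force': array([0.1, 0.3, 0.6]), 'moment': array([-0.1,  0. ,  0. ]), 'grip_force': 0.0, 'gripper_width': 1.0006076863911084}
```

View pics/scene0.png

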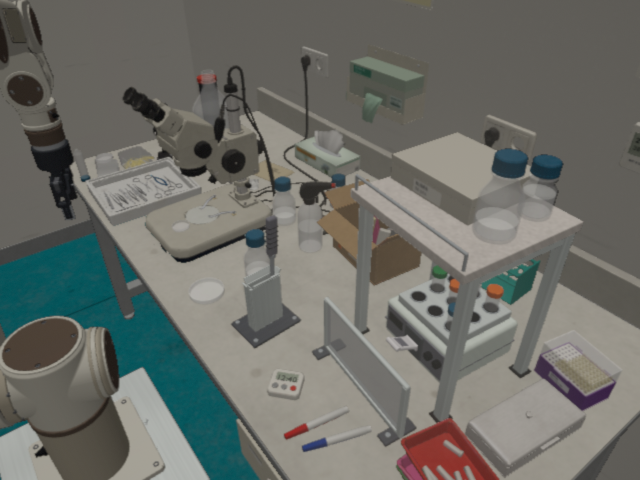

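View pics/top0.png

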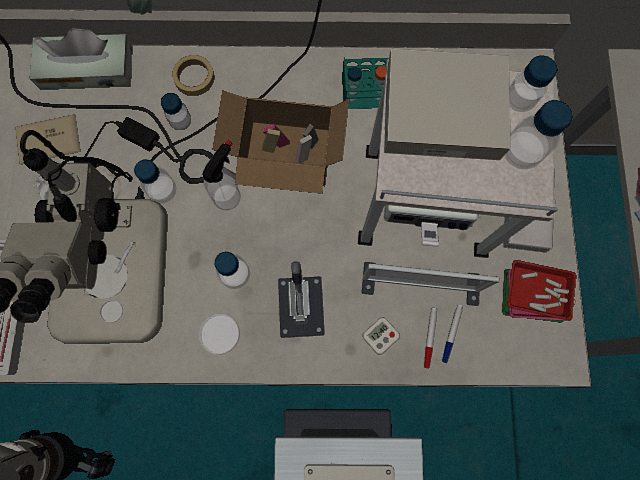

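The scene view shows the rod upright in its holster at about (265,265). The paddle is at (343,398) behind the shield. In the top view, the shield runs from (264,365) to (278,497), so the block yaw is about -0.11. I'll go above the rod for a wrist view.

Request:
{"fn": "jog_arm", "kwargs": {
  "deltas": [
    [0,0,0.04,0,0,0.1,1],
    [0.01,-0.015,0.076,0,0,0.2,1],
    [0.03,-0.045,0.098,0,0,0.3,1],
    [0.053,-0.078,0.108,0,0,0.37,1],
    [0.076,-0.111,0.118,0,0,0.37,1],
    [0.1,-0.144,0.12,0,0,0.37,1],
    [0.124,-0.177,0.12,0,0,0.37,1],
    [0.148,-0.21,0.12,0,0,0.37,1],
    [0.172,-0.243,0.12,0,0,0.37,1],
    [0.196,-0.276,0.12,0,0,0.37,1]
  ]
}}

```text
clock: 1.93
position: [352.9, 197.2, 351.7]
ee_rot: [-0.083, 3.14, 0.001]
contact_force: [1.2, 0.5, -0.7]
gripper_width: 1.005
grip_force: 0.0
```

Request:
{"fn": "jog_arm", "kwargs": {
  "deltas": [
    [0.015,-0.03,0,0,0,0,1],
    [0.03,-0.06,0,0,0,0,1],
    [0.044,-0.089,0,0,0,0,1],
    [0.044,-0.089,0,0,0,0,1],
    [0.044,-0.089,0,0,0,0,1],
    [0.044,-0.089,0,0,0,0,1],
    [0.044,-0.089,0,0,0,0,1],
    [0.044,-0.089,0,0,0,0,1],
    [0.044,-0.089,0,0,0,0,1],
    [0.044,-0.089,0,0,0,0,1]
  ]
}}

```text
clock: 2.77
position: [395.9, 110.8, 351.4]
ee_rot: [-0.085, 3.14, 0.0]
contact_force: [-0.1, 0.7, -0.0]
gripper_width: 1.001
grip_force: 0.0
```

Run:
```python
from h import *
np.set_printoptions(precision=2,suppress=True)
s=status.sense();print(s['clock'],s['position'],s['joint_pos'],R.from_rotvec(s['ee_rot']).as_matrix())
im=cams.grab_frame("wrist");cv2.imwrite("pics/w1.png",im[:,:,::-1])
print(cam("wrist"))
for n,z in [("rod_grip",238),("holster",0),("rod_tip",8),("rod_bend",82)]:
    for x in mark_of(n,"wrist")[:2]: print(n,x['centre'],x['score'],onz("wrist",x['centre'],z))
```

```text
2.7667 [395.94 110.83 351.4 ] [0.27 0.04 0.08 1.61 0.   0.22] [[-1.   -0.05  0.  ]
 [-0.05  1.    0.  ]
 [-0.    0.   -1.  ]]
(np.float64(353.2518328534397), 321.89917624053635, 241.88654927995248, array([[ -0.05,   0.94,   0.32, 312.38],
       [  1.  ,   0.05,   0.02, 104.85],
       [ -0.  ,   0.33,  -0.95, 493.87],
       [  0.  ,   0.  ,   0.  ,   1.  ]]))
rod_grip [319.4, 315.9] 0.68 [468.28 107.89 238.  ]
holster [209.7, 319.3] 0.83 [433.45 107.08   0.  ]
rod_bend [241.7, 316.5] 0.77 [453.93 105.01  82.  ]
```

View pics/w1.png

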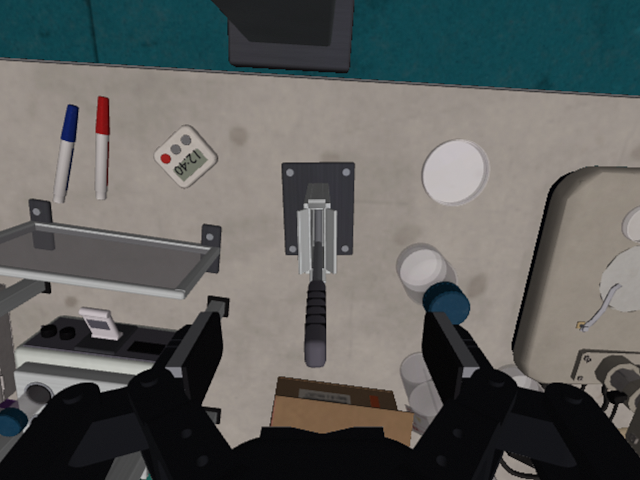

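The wrist view shows the handle between rows 285 and 365 at column 316. The holster plate is aligned with the tool (yaw about 0.05), and the path is clear. I'll move in to grasp.

Request:
{"fn": "jog_arm", "kwargs": {
  "deltas": [
    [0.034,-0.001,0,0,0,0,1],
    [0.068,-0.002,0,0,0,0,1],
    [0.068,-0.002,-0.02,0,0,0,1],
    [0.068,-0.002,-0.05,0,0,0,1],
    [0.068,-0.002,-0.08,0,0,0,1],
    [0.068,-0.002,-0.1,0,0,0,1],
    [0.068,-0.002,-0.115,0,0,0,1],
    [0.068,-0.002,-0.125,0,0,0,1],
    [0.068,-0.002,-0.13,0,0,0,1],
    [0.068,-0.002,-0.13,0,0,0,1]
  ]
}}

```text
clock: 3.85
position: [463.5, 107.8, 220.1]
ee_rot: [0.082, -3.138, 0.001]
contact_force: [0.0, 0.5, -0.0]
gripper_width: 1.0
grip_force: 0.0
```

Request:
{"fn": "jog_arm", "kwargs": {
  "deltas": [
    [0,0,0,0,0,0,0.5],
    [0,0,0,0,0,0,0.3],
    [0,0,0,0,0,0,0.1],
    [0,0,0,0,0,0,0],
    [0,0,0,0,0,0,0],
    [0,0,0,0,0,0,0],
    [0,0,0,0,0,0,0],
    [0,0,0,0,0,0,0],
    [0,0,0,0,0,0,0],
    [0,0,0,0,0,0,0]
  ]
}}

```text
clock: 4.68
position: [464.5, 107.8, 221.7]
ee_rot: [-0.082, 3.14, -0.001]
contact_force: [0.3, -1.2, 4.2]
gripper_width: 0.179
grip_force: 60.1
```

Request:
{"fn": "jog_arm", "kwargs": {
  "deltas": [
    [0,0,0.005,0,0,0,0],
    [0,0,0.012,0,0,0,0],
    [0,0,0.022,0,0,0,0],
    [0,0,0.034,0,0,0,0],
    [0,0,0.046,0,0,0,0],
    [0,0,0.058,0,0,0,0],
    [0,0,0.07,0,0,0,0],
    [0,0,0.08,0,0,0,0],
    [0,0,0.09,0,0,0,0],
    [0,0,0.09,0,0,0,0]
  ]
}}

```text
clock: 5.52
position: [464.9, 108.4, 313.4]
ee_rot: [-0.082, 3.138, 0.002]
contact_force: [1.0, 0.4, -0.7]
gripper_width: 0.174
grip_force: 59.4
```

Request:
{"fn": "jog_arm", "kwargs": {
  "deltas": [
    [0,0,0.01,0,0,0,0],
    [0,0,0.02,0,0,0,0],
    [0,0,0.03,0,0,0,0],
    [0,0,0.04,0,0,0,0],
    [0,0,0.05,0,0,0,0],
    [0,0,0.06,0,0,0,0],
    [0,0,0.07,0,0,0,0],
    [0,0,0.08,0,0,0,0],
    [0,0,0.08,0,0,0,0],
    [0,0,0.08,0,0,0,0]
  ]
}}

```text
clock: 6.35
position: [464.2, 108.1, 391.0]
ee_rot: [0.082, -3.14, -0.0]
contact_force: [-0.3, -0.8, -1.6]
gripper_width: 0.18
grip_force: 59.4
```

```bash
cat > m.py <<'E'
from h import *
import sys
np.set_printoptions(precision=2,suppress=True)
tag=sys.argv[1]
s=status.sense();print(s['clock'],s['position'],s['ee_rot'],s['joint_pos'])
for c in ["scene","top"]: cv2.imwrite(f"pics/{c}_{tag}.png",cams.grab_frame(c)[:,:,::-1])
for n in sys.argv[2:]:
    rs=[]
    for c in ["scene","top"]:
        m=mark_of(n,c)
        if m: rs.append(ray(c,m[0]['centre'])); print(n,c,m[0]['centre'],m[0]['score'])
    if len(rs)==2: print(' ->',*tri(rs))
E
python3 m.py up rod_tip rod_bend rod_grip holster paddle_end
python3 - <<'E'
import cv2
a=cv2.imread('pics/scene_up.png')[130:380,150:450]; b=cv2.imread('pics/top_up.png')[150:400,200:500]
cv2.imwrite('pics/up.png',cv2.resize(cv2.hconcat([a,b]),(800,333)))
E
```

```text
6.35 [464.25 108.1  391.02] [ 0.08 -3.14 -0.  ] [0.23 0.19 0.35 1.73 0.   0.18]
rod_tip scene [270.6, 248.2] 0.64
rod_tip top [228.4, 425.4] 0.6
 -> [416.08 -86.57 359.69] [np.float64(106.72199973452808), np.float64(106.72199973452827)]
rod_bend scene [336.2, 364.5] 0.7
rod_grip scene [165.4, 264.1] 0.6
rod_grip top [269.5, 431.6] 0.21
 -> [393.06 -75.19 514.99] [np.float64(32.554947349299844), np.float64(32.55494734929982)]
holster scene [321.0, 268.3] 0.8
paddle_end scene [345.8, 390.9] 0.88
paddle_end top [241.5, 429.9] 0.58
 -> [ 564.45 -176.82   82.51] [np.float64(4.870895714106247), np.float64(4.8708957141062745)]
```

View pics/up.png

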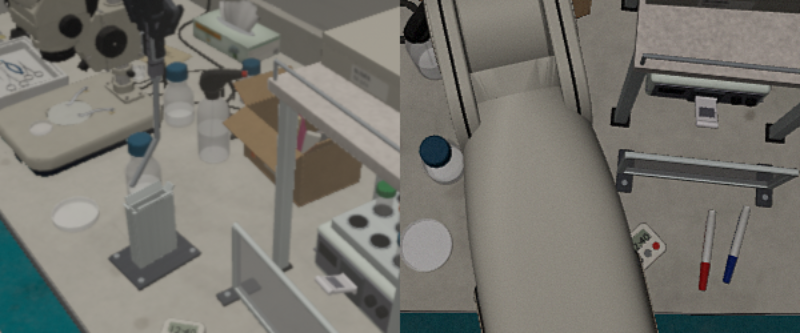

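The scene crop shows the rod clear of the holster, with its tip at about (270,248) and bend at about (224,267). I'll fit how the rod sits in the grip from the scene ray.

```bash
cat > rodfit.py <<'E'
from h import *
from scipy.optimize import least_squares
np.set_printoptions(precision=2,suppress=True)
# rod in tool frame: tool x = -rod x, tool y = rod y, tool z = -rod z ; params: lean a (about y), dx, dz of rod_grip from grasp pt (world/rod axes), t=tool pose
def rodpt(p,a,dx,dz,s):
    T=R.from_rotvec(s['ee_rot']).as_matrix(); M=T@np.diag([-1,1,-1])
    g=np.array(s['position'])-19*T[:,2]
    return g+M@(np.array([dx,0,dz])+R.from_rotvec([0,a,0]).apply(p))
TIP=[-49,0,-232]; BEND=[0,0,-158]; HB=[0,0,-47]; END=[-49,0,-227]
E
python3 - <<'E'
from rodfit import *
im=cv2.imread('pics/scene_up.png')
s=status.sense()
P=lambda p,a,dx,dz:proj("scene",rodpt(p,a,dx,dz,s))
for p in (TIP,BEND,HB): print(P(p,0,0,0),P(p,.08,0,0),P(p,0,5,0),P(p,0,0,5))
c=im[110:310,190:340]; c=cv2.resize(c,None,fx=4,fy=3.0*4/3,interpolation=cv2.INTER_CUBIC)[:800]
c=cv2.resize(im[150:290,210:310],None,fx=4,fy=4,interpolation=cv2.INTER_CUBIC)
for p,col in ((TIP,(0,0,255)),(BEND,(0,255,0)),(HB,(255,0,0))):
    q=P(p,0,0,0); cv2.circle(c,(int((q[1]-210)*4),int((q[0]-150)*4)),4,col,1)
cv2.imwrite('pics/rodfit.png',c)
E
```

```text
[266.86 254.12] [268.69 246.71] [265.91 256.05] [265.04 253.92]
[229.99 270.5 ] [232.03 265.56] [229.11 272.44] [228.03 270.35]
[183.83 266.81] [184.38 265.24] [183.   268.88] [181.61 266.63]
```

View pics/rodfit.png

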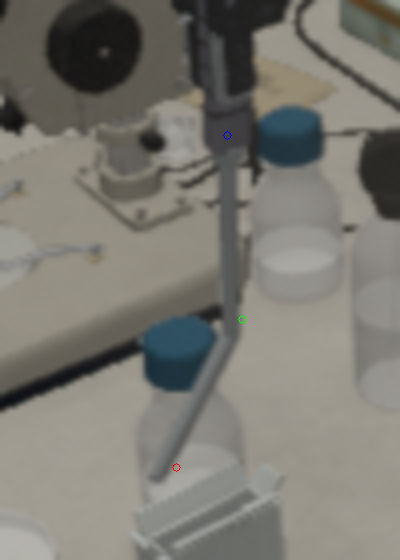

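```bash
cat > plan.py <<'E'
from rodfit import *
A,DX,DZ=.05,1.,-4.
O=np.array([625,-184.5,0]); yaw=-.11
Bx=lambda front,z,y=0:O+R.from_euler('z',yaw).apply([-front,y,z])
s=status.sense(); R0=R.from_rotvec(s['ee_rot'])
def tgt(front,z,tilt=-.62):
    Rt=R.from_euler('z',yaw)*R.from_euler('y',tilt)*R.from_matrix(np.diag([-1.,1,-1]))
    s2={'ee_rot':Rt.as_rotvec(),'position':np.zeros(3)}
    p=Bx(front,z)-rodpt(TIP,A,DX,DZ,s2); return p,(Rt*R0.inv()).as_rotvec()
E
python3 - <<'E'
from plan import *
print(s['position'],rodpt(TIP,A,DX,DZ,s))
for f,z in ((165,195),(46,180),(46,100),(46,48)):
    p,r=tgt(f,z); print(f,z,p,(p-s['position'])/1000,r)
E
```

```text
[464.21 107.96 391.28] [404.75 104.85 177.02]
165 195 [ 385.42 -158.04  403.97] [-0.08 -0.27  0.01] [-0.02 -0.62 -0.16]
46 180 [ 503.7  -171.1   388.97] [ 0.04 -0.28 -0.  ] [-0.02 -0.62 -0.16]
46 100 [ 503.7  -171.1   308.97] [ 0.04 -0.28 -0.08] [-0.02 -0.62 -0.16]
46 48 [ 503.7  -171.1   256.97] [ 0.04 -0.28 -0.13] [-0.02 -0.62 -0.16]
```

Request:
{"fn": "jog_arm", "kwargs": {
  "deltas": [
    [0,0,0.015,0,0,0,0],
    [-0.008,-0.027,0.02,-0.002,-0.08,-0.02,0],
    [-0.017,-0.057,0.02,-0.004,-0.16,-0.04,0],
    [-0.026,-0.087,0.02,-0.007,-0.24,-0.06,0],
    [-0.035,-0.117,0.02,-0.01,-0.32,-0.08,0],
    [-0.044,-0.147,0.02,-0.013,-0.4,-0.1,0],
    [-0.053,-0.177,0.02,-0.015,-0.48,-0.12,0],
    [-0.062,-0.207,0.02,-0.018,-0.56,-0.14,0],
    [-0.071,-0.237,0.015,-0.02,-0.62,-0.16,0],
    [-0.079,-0.266,0.013,-0.02,-0.62,-0.16,0]
  ]
}}

```text
clock: 7.78
position: [381.3, -157.3, 401.8]
ee_rot: [0.144, 2.518, -0.047]
contact_force: [0.4, -0.0, -2.3]
gripper_width: 0.182
grip_force: 59.4
```

Request:
{"fn": "jog_arm", "kwargs": {
  "deltas": [
    [0,0,0,0,0,0,0],
    [0,0,0,0,0,0,0],
    [0,0,0,0,0,0,0],
    [0,0,0,0,0,0,0],
    [0,0,0,0,0,0,0],
    [0,0,0,0,0,0,0],
    [0,0,0,0,0,0,0],
    [0,0,0,0,0,0,0],
    [0,0,0,0,0,0,0],
    [0,0,0,0,0,0,0]
  ]
}}

```text
clock: 8.62
position: [385.4, -157.7, 404.3]
ee_rot: [0.142, 2.519, -0.047]
contact_force: [-0.2, -0.2, -1.9]
gripper_width: 0.18
grip_force: 59.6
```

Run:
```python
from plan import *
print(s['clock'],s['position'],s['joint_pos'],rodpt(TIP,A,DX,DZ,s))
for f,z in ((46,180),(46,48)):
    p,r=tgt(f,z); print(f,z,(p-s['position'])/1000,r)
out=[]
for c in ["scene","top"]:
    im=cams.grab_frame(c)[:,:,::-1].copy()
    for n in ("rod_tip","rod_bend"):
        for x in mark_of(n,c)[:1]: print(c,n,x)
    for p,col in ((rodpt(TIP,A,DX,DZ,s),(0,0,255)),(rodpt(BEND,A,DX,DZ,s),(0,255,0)),(Bx(58.6,88),(255,0,0)),(Bx(135,150),(255,0,255)),(Bx(135,150,135),(255,0,255)),(Bx(135,150,-135),(255,0,255))):
        q=proj(c,p); cv2.circle(im,(int(q[1]),int(q[0])),2,col,1); print(c,q)
    out.append(im)
a=out[0][200:400,270:470];b=out[1][180:380,330:530]
cv2.imwrite('pics/hov.png',cv2.resize(cv2.hconcat([a,b]),(800,400),interpolation=cv2.INTER_CUBIC))
```

```text
8.6167 [ 385.4  -157.7   404.28] [-0.58 -0.4  -0.31  1.09  0.26 -0.39] [ 460.84 -166.45  195.28]
46 180 [ 0.12 -0.01 -0.02] [ 0. -0.  0.]
46 48 [ 0.12 -0.01 -0.15] [ 0. -0.  0.]
scene rod_tip {'centre': [326.3, 351.2], 'score': 0.73}
scene rod_bend {'centre': [286.8, 353.8], 'score': 0.7}
scene [324.78 352.16]
scene [287.63 354.3 ]
scene [343.02 394.65]
scene [335.89 364.77]
scene [294.72 327.68]
scene [386.02 409.92]
top rod_tip {'centre': [281.4, 437.5], 'score': 0.97}
top rod_bend {'centre': [274.0, 450.4], 'score': 0.58}
top [281.45 437.17]
top [272.64 447.66]
top [241.86 429.88]
top [270.66 433.39]
top [263.04 368.08]
top [278.31 499.07]
```

View pics/hov.png

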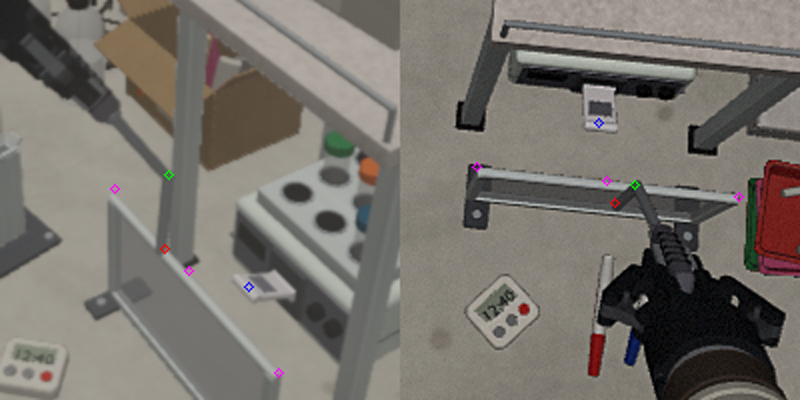

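The overlay matches the picture. The tip and bend predictions lie on the rod, the shield marks on its rim, and the paddle mark at the paddle's end. Next I'll go over the shield and then down.

Request:
{"fn": "jog_arm", "kwargs": {
  "deltas": [
    [0.02,-0.002,0,0,0,0,0],
    [0.04,-0.004,0,0,0,0,0],
    [0.06,-0.006,0,0,0,0,0],
    [0.08,-0.009,0,0,0,0,0],
    [0.1,-0.011,-0.005,0,0,0,0],
    [0.118,-0.013,-0.01,0,0,0,0],
    [0.118,-0.013,-0.03,0,0,0,0],
    [0.118,-0.013,-0.05,0,0,0,0],
    [0.118,-0.013,-0.07,0,0,0,0],
    [0.118,-0.013,-0.085,0,0,0,0]
  ]
}}

```text
clock: 9.75
position: [502.6, -170.8, 316.8]
ee_rot: [0.143, 2.521, -0.046]
contact_force: [0.1, -0.4, -1.9]
gripper_width: 0.176
grip_force: 59.5
```

Request:
{"fn": "jog_arm", "kwargs": {
  "deltas": [
    [0,0,0,0,0,0,0],
    [0,0,-0.005,0,0,0,0],
    [0,0,-0.013,0,0,0,0],
    [0,0,-0.021,0,0,0,0],
    [0,0,-0.029,0,0,0,0],
    [0,0,-0.037,0,0,0,0],
    [0,0,-0.045,0,0,0,0],
    [0,0,-0.053,0,0,0,0],
    [0,0,-0.058,0,0,0,0],
    [0,0,-0.06,0,0,0,0]
  ]
}}

```text
clock: 10.58
position: [503.2, -170.9, 258.7]
ee_rot: [0.143, 2.519, -0.047]
contact_force: [-4.0, 0.9, 6.2]
gripper_width: 0.178
grip_force: 60.6
```

Run:
```python
from plan import *
print(s['clock'],s['position'],rodpt(TIP,A,DX,DZ,s),s['contact_force'],s['moment'])
im=cams.grab_frame("scene")[:,:,::-1].copy()
for n in ("rod_tip","paddle_end"): print(n,mark_of(n,"scene")[:1])
print(proj("scene",rodpt(TIP,A,DX,DZ,s)),"up",proj("scene",Bx(58.6,88)),"down",proj("scene",Bx(58.6,40)))
cv2.imwrite('pics/press.png',cv2.resize(im[240:400,310:470],(640,640),interpolation=cv2.INTER_CUBIC)[:600])
```

```text
10.5833 [ 503.18 -170.91  258.67] [ 578.61 -179.63   49.66] [-4.02  0.94  6.2 ] [0.26 0.96 0.06]
rod_tip [{'centre': [353.4, 396.9], 'score': 0.89}]
paddle_end [{'centre': [358.3, 389.7], 'score': 0.56}]
[353.64 397.91] up [343.02 394.65] down [358.96 392.84]
```

View pics/press.png

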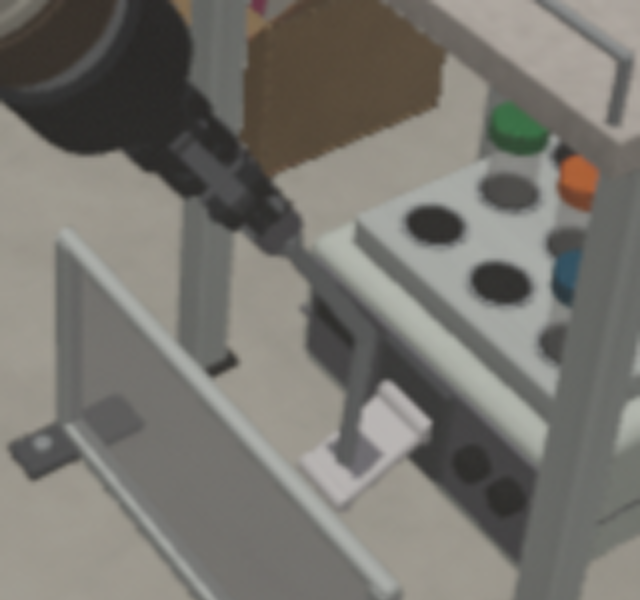

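The picture shows the paddle down under the rod, with its end at the predicted "off" pixel and about 8 N on the stop. I'll retrace the path back to the holster.

Request:
{"fn": "jog_arm", "kwargs": {
  "deltas": [
    [0,0,0.02,0,0,0,0],
    [0,0,0.05,0,0,0,0],
    [0,0,0.08,0,0,0,0],
    [0,0,0.11,0,0,0,0],
    [0,0,0.135,0,0,0,0],
    [-0.01,0.001,0.145,0,0,0,0],
    [-0.04,0.004,0.145,0,0,0,0],
    [-0.07,0.008,0.145,0,0,0,0],
    [-0.1,0.011,0.145,0,0,0,0],
    [-0.118,0.013,0.145,0,0,0,0]
  ]
}}

```text
clock: 11.57
position: [383.1, -157.4, 404.5]
ee_rot: [0.143, 2.519, -0.048]
contact_force: [0.4, -0.7, -1.1]
gripper_width: 0.178
grip_force: 59.5
```

Request:
{"fn": "jog_arm", "kwargs": {
  "deltas": [
    [0.006,0.02,0.015,0.0,0.02,0.01,0],
    [0.015,0.05,0.02,0.002,0.1,0.02,0],
    [0.024,0.08,0.02,0.004,0.18,0.04,0],
    [0.033,0.11,0.02,0.007,0.26,0.06,0],
    [0.042,0.14,0.02,0.01,0.34,0.08,0],
    [0.051,0.17,0.02,0.013,0.42,0.1,0],
    [0.06,0.2,0.02,0.015,0.5,0.12,0],
    [0.069,0.23,0.02,0.018,0.58,0.14,0],
    [0.079,0.266,0.01,0.02,0.62,0.16,0],
    [0.079,0.266,0.01,0.02,0.62,0.16,0]
  ]
}}

```text
clock: 12.4
position: [467.5, 113.5, 409.2]
ee_rot: [0.092, -3.132, -0.003]
contact_force: [0.5, -0.9, -2.8]
gripper_width: 0.177
grip_force: 59.7
```

Request:
{"fn": "jog_arm", "kwargs": {
  "deltas": [
    [0,0,0,0,0,0,0],
    [0,0,0,0,0,0,0],
    [0,0,0,0,0,0,0],
    [0,0,0,0,0,0,0],
    [0,0,0,0,0,0,0],
    [0,0,0,0,0,0,0],
    [0,0,0,0,0,0,0],
    [0,0,0,0,0,0,0],
    [0,0,0,0,0,0,0],
    [0,0,0,0,0,0,0]
  ]
}}

```text
clock: 13.23
position: [464.2, 107.9, 414.3]
ee_rot: [-0.082, 3.14, 0.0]
contact_force: [-1.0, 0.7, 0.1]
gripper_width: 0.18
grip_force: 59.7
```

Run:
```python
from plan import *
M=R.from_rotvec(s['ee_rot']).as_matrix()
print(s['clock'],s['position'],M,rodpt(TIP,A,DX,DZ,s))
ref=R.from_rotvec([0.082,-3.14,-0.0]); print('turn to ref',(ref*R.from_matrix(M).inv()).as_rotvec())
im=cams.grab_frame("scene")[:,:,::-1].copy()
for n in ("rod_tip","paddle_end","rod_bend"): print(n,mark_of(n,"scene")[:1])
for p in (TIP,BEND,HB):
  for a in (.05,.0): print(a,proj("scene",rodpt(p,a,DX,DZ,s)))
c=cv2.resize(im[150:290,210:310],None,fx=4,fy=4,interpolation=cv2.INTER_CUBIC)
for p,col in ((TIP,(0,0,255)),(BEND,(0,255,0)),(HB,(255,0,0))):
    q=proj("scene",rodpt(p,A,DX,DZ,s)); cv2.circle(c,(int((q[1]-210)*4),int((q[0]-150)*4)),4,col,1)
cv2.imwrite('pics/back.png',cv2.hconcat([c,cv2.imread('pics/rodfit.png')]))
```

```text
13.2333 [464.21 107.86 414.35] [[-1.   -0.05  0.  ]
 [-0.05  1.    0.  ]
 [-0.    0.   -1.  ]] [404.77 104.77 200.08]
turn to ref [-0.  0.  0.]
rod_tip [{'centre': [263.1, 250.1], 'score': 0.66}]
paddle_end [{'centre': [342.9, 413.9], 'score': 0.29}]
rod_bend [{'centre': [222.3, 268.4], 'score': 0.84}]
0.05 [260.86 249.11]
0.0 [259.69 253.78]
0.05 [223.62 267.21]
0.0 [222.31 270.32]
0.05 [175.5  265.58]
0.0 [175.14 266.57]
```

View pics/back.png

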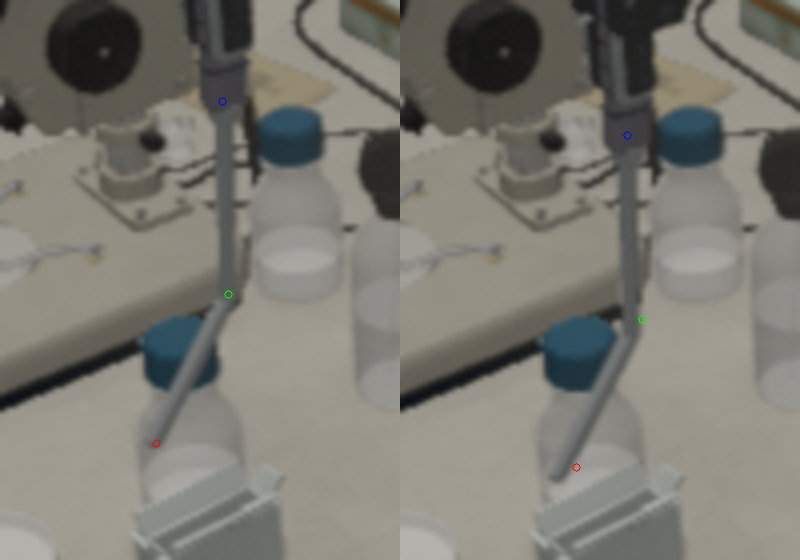

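The left half shows the rod in the grip as fitted, with all marks on it and the lean unchanged. I'll retrace straight down into the holster.

Request:
{"fn": "jog_arm", "kwargs": {
  "deltas": [
    [0,0,-0.012,0,0,0,0],
    [0,0,-0.024,0,0,0,0],
    [0,0,-0.036,0,0,0,0],
    [0,0,-0.046,0,0,0,0],
    [0,0,-0.054,0,0,0,0],
    [0,0,-0.062,0,0,0,0],
    [0,0,-0.07,0,0,0,0],
    [0,0,-0.08,0,0,0,0],
    [0,0,-0.09,0,0,0,0],
    [0,0,-0.1,0,0,0,0]
  ]
}}

```text
clock: 14.27
position: [464.4, 108.0, 313.8]
ee_rot: [-0.082, 3.14, 0.0]
contact_force: [1.2, -0.1, -0.9]
gripper_width: 0.182
grip_force: 59.7
```

Request:
{"fn": "jog_arm", "kwargs": {
  "deltas": [
    [0,0,-0.012,0,0,0,0],
    [0,0,-0.024,0,0,0,0],
    [0,0,-0.036,0,0,0,0],
    [0,0,-0.048,0,0,0,0],
    [0,0,-0.06,0,0,0,0],
    [0,0,-0.072,0,0,0,0],
    [0,0,-0.08,0,0,0,0],
    [0,0,-0.087,0,0,0,0],
    [0,0,-0.091,0,0,0,0],
    [0,0,-0.092,0,0,0,0]
  ]
}}

```text
clock: 15.1
position: [464.4, 107.9, 222.0]
ee_rot: [-0.082, 3.14, -0.0]
contact_force: [-0.3, 0.2, -0.9]
gripper_width: 0.182
grip_force: 59.9
```

Request:
{"fn": "jog_arm", "kwargs": {
  "deltas": [
    [0,0,0,0,0,0,0.3],
    [0,0,0,0,0,0,0.5],
    [0,0,0,0,0,0,0.8],
    [0,0,0,0,0,0,1],
    [0,0,0,0,0,0,1],
    [0,0,0,0,0,0,1],
    [0,0,0,0,0,0,1],
    [0,0,0,0,0,0,1],
    [0,0,0,0,0,0,1],
    [0,0,0,0,0,0,1]
  ]
}}

```text
clock: 15.93
position: [464.2, 108.0, 222.3]
ee_rot: [0.082, -3.14, 0.0]
contact_force: [0.8, 0.3, 0.4]
gripper_width: 1.002
grip_force: 0.0
```

Request:
{"fn": "jog_arm", "kwargs": {
  "deltas": [
    [0,0,0.01,0,0,0,1],
    [0,0,0.03,0,0,0,1],
    [0,0,0.06,0,0,0,1],
    [0,0,0.09,0,0,0,1],
    [0,0,0.12,0,0,0,1],
    [-0.02,0,0.14,0,0,0,1],
    [-0.06,0,0.14,0,0,0,1],
    [-0.1,0,0.14,0,0,0,1],
    [-0.14,0,0.14,0,0,0,1],
    [-0.15,0,0.14,0,0,0,1]
  ]
}}

```text
clock: 16.77
position: [309.5, 107.3, 363.0]
ee_rot: [0.084, -3.14, -0.001]
contact_force: [-1.2, 0.4, -0.1]
gripper_width: 1.001
grip_force: 0.0
```

```bash
python3 m.py fin rod_grip paddle_end bottle_mid
python3 - <<'E'
import cv2
a=cv2.imread('pics/scene_fin.png')[200:400,200:440]; b=cv2.imread('pics/scene0.png')[200:400,200:440]
cv2.imwrite('pics/fin.png',cv2.resize(cv2.hconcat([a,b]),(800,333),interpolation=cv2.INTER_CUBIC))
E
```

```text
16.7667 [309.54 107.32 363.03] [ 0.08 -3.14 -0.  ] [ 0.33 -0.13 -0.05  1.65  0.    0.28]
rod_grip scene [238.9, 272.3] 0.63
rod_grip top [270.8, 295.9] 0.69
 -> [471.75 111.18 224.87] [np.float64(2.6797478744853405), np.float64(2.679747874485534)]
paddle_end scene [359.6, 388.8] 0.58
paddle_end top [246.1, 425.4] 0.75
 -> [ 564.15 -175.26   39.46] [np.float64(4.730152869461881), np.float64(4.730152869461838)]
bottle_mid scene [254.1, 256.9] 0.85
bottle_mid top [270.7, 227.9] 0.73
 -> [504.5  264.04  73.44] [np.float64(3.4008859930121123), np.float64(3.400885993012229)]
```

View pics/fin.png

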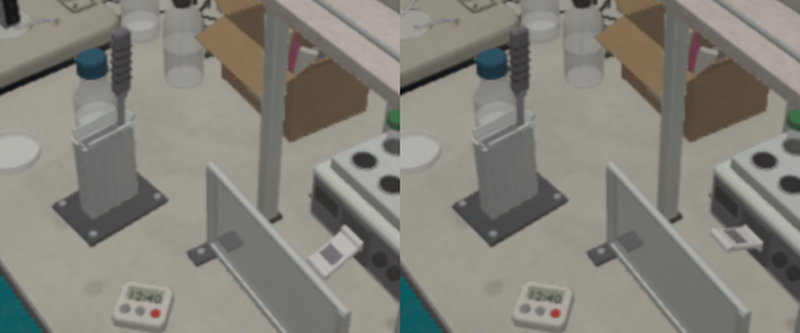

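The final picture (left) shows the rod standing in the holster as at the start. The paddle is down (end about 40 mm above the bench), and the bottle hasn't moved.

```bash
python3 -c "from cell import manip; print(manip.close_job())"
```

```text
the job is handed in; nothing more can be done
None
```

The heating block is switched off with the paddle fully down, the rod is back fully down in its holster and released, the shield, shelf and bottles were left undisturbed, and the job was handed in at about 17 s.

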